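# Clamp a glass strip in the marking jig and hold the spring cursor at the red mark

## Robot

A 6-joint arm with a two-finger parallel gripper is mounted at the origin on the work surface. World frame = base frame: x ahead of the robot, y to its left, z up, the work surface at z = 0. Lengths are in m, angles in rad, forces in N, time in s.
With the tool pointing down it reaches from about 0.35 to 0.775 m from the base axis. Payload 5.5 kg.
Tool frame: the origin (TCP) lies between the finger pads; the fingertips stand 19 mm ahead of it and the grasp point (between the pads) is the TCP; z points along the fingers, y is the line along which they close (so a half turn about z gives the same grasp; the last joint's range is limited). The gripper opens to 85 mm and grips with 20 to 120 N. Pads are 22 mm wide; open, the fingers measure 114 mm over their backs; the gripper's body (76 mm by 85 mm) begins 54 mm behind the grasp point. The pads swing forward as they close: fully open they stand 13 mm farther back than shut.
Start: joints at [-0.14, 0.313, 0.046, 1.304, 0, 1.431], TCP at [0.575, -0, 0.25] pointing down, gripper open.
Joint ranges: [-2.76, 2.76], [-0.86, 1.69], [-1.03, 1.26], [-2.2, 2.34], [-1.47, 1.5], [-3.14, 3.14]. Speed limits (rad/s): [2.57, 2.57, 3.14, 3.14, 3.14, 3.14].

## Interface

Orientations are given as a unit quaternion [w, x, y, z].
In Python, from workcell import env gives the robot as it stands.
- The arm moves only by the shell command python3 -m pendant 'ROWS' [FORCE]. ROWS is JSON, a list of rows, each an object with "travel": the shift along the tool's x, y, z scaled (see below), a list of three; "rot": the turn, a rotation vector about the tool's x, y, z scaled (see below), a list of three; "fingers": the opening, from -1 (shut) to 1 (fully open). In form: [{"travel": [dx, dy, dz], "rot": [wx, wy, wz], "fingers": fingers}, ...]. A call has 1 to 10 rows; each row is the pose to reach, as a shift and turn from the pose commanded when the call began, along the tool's axes at that moment; what a row does not reach only later rows make up. The controller multiplies each number of a shift by 0.12 m and each number of a turn by 60 degrees. A row lasts 1/10 s, in which the tool goes at most 50 mm and 8.59 degrees, less where a joint would pass 70% of its speed; a pose out of reach is approached as far as the arm can. A call with a number of a shift or a turn outside -1 to 1 is refused whole. A call with a gripper value outside its range is refused whole. The fingers move at their own pace and stop on an object; FORCE is the grip in N (left out, the last holds). Time passes only in rows, so rows that repeat a pose let the fingers close. It gives the time, the measured TCP pose, the force, the opening and the grip force at its end, in the units of the state.
- env.get_state(): the state, without advancing time (a new reading comes with each control period).
- env.read_camera(name): name is "scene" or "side" or "wrist"; returns (picture, depth): 480x640x3 uint8, blue, green, red; 480x640 float32, m along the optical axis (not along the pixel's ray), 0 where there is no reading.
- env.camera_model(name): a dict with "fovy" (degrees; the focal length in pixels is half the picture's height over the tangent of half this angle, whatever the lens; pixels are square), "cx", "cy" (the principal point, pixels), "rvec" (rotation vector, rad) and "tvec" (3), from world to camera coordinates, as OpenCV has them; the wrist camera has in their place "T_tool_cam" (4x4, takes a point from camera to tool coordinates, whose origin is the TCP and whose axes are the flange's). Camera axes: x right, y down, z forward; pixel columns grow to the right and rows downward; lengths in m; the calibration is good to about 2 mm. A picture is of the moment at which its call begins: read the wrist's pose just before it. camera_model takes no time and is no camera call.
- env.hand_in(): hands the job in; it is judged then, once.
Trained networks look in the newest picture that a camera, given by its name, has taken for a name from the list of things; names that differ only in an ending like _2 or _b are one class to them, and where a whole thing is asked for, a point or a joint stands for the part that bears it (a point fixed in the world has none). Each returns a list of dicts, best first, with "conf" (0 to 1); they miss things now and then, are a little off and sometimes report something else, mostly with a low value. They report only what shows in the picture. A call takes as long as a camera call. They do not tell look-alikes from the thing itself.
- env.outline_of(camera, target): "mask" (480x640 bool, what is visible of it) and "xy" ([column, row] in pixels, amid what is visible of it).
The state is a dict: "clock": time; "joint_pos": joint angles; "qvel": joint speeds; "tau": joint torques, N m; "tcp_pos": TCP position; "orientation": TCP orientation; "wrist_force": force on the tool from outside, world axes, zero at the start; "ft_torque": the same for the moment, N m; "finger_gap": finger opening in m; "grip_force": force on a finger pad.
Only numpy, scipy, OpenCV 4.12 (cv2) and the standard library are available. Lean on these libraries where they do the work, as an engineer would, in place of code of your own. Each camera call takes 0.05 s, during which the arm holds its last target. There are 200 camera calls.

## Task

Slide the blue-gripped jaw in until its spring face presses the amber glass strip gently but firmly (about 5 N, gap behind the face half closed) and square against the fence, and leave it clamped. Then pull the orange spring-return cursor along its track until its white pointer lines up with the red mark, and finish while still holding it there, so that the line can be drawn on the glass. Do not shift the red mark or disturb the bottle, tape measure and tray.

Things in the scene. Friction and masses are not known exactly. Their poses are not given: they have to be found in the camera images.
- jig: Fixed green jig, base 280 (x) x 300 (y) x 15 mm, turned on the table. Origin on the table, base from y -145 to +155 mm. Axes: x along fence and cursor track, y from jaw to fence, z up; all parts slide along these. Aluminium fence 230 x 10 mm, 14 mm high above the base, its glass-side face at y = +50 mm. Cursor track at y = +95 mm, the mark's track at y = +134 mm.
- glass: Loose amber glass strip, 150 (its x) x 40 (its y) x 8 mm, about 120 g. Origin at the centre of its underside. It lies on the base (jig z = 15 mm) between jaw and fence, askew and a little off the fence; against the fence its centre is at jig y = +30 mm and its near edge at +10 mm.
- jaw_grip (a point): Centre of the top of the jaw's blue upright grip, 26 (jig x) x 20 (jig y) mm, 42 mm high, top 57 mm above the base's top. Pinch from above across jig y, fingertips no lower than 22 mm above the base. The jaw slides only along jig y with about 8 N of friction and stays where it is left, even against its spring.
- jaw (a joint): Travel of the jaw from its outermost position, m, growing towards the fence (0 to 0.088).
- jaw_face: Sprung aluminium bar of the jaw, 100 (jig x) x 8 x 14 mm; origin at the middle of its pressing face, level with the base's top. Unloaded it is 45 mm ahead (jig +y) of jaw_grip with a 10 mm gap behind it. Spring 1 N per mm from 1 N: 6 N with the gap at 5 mm, 11 N fully back. Push the jaw 5 mm on after the glass is tight on the fence: about 6 N, which stays on after release.
- cursor: Spring-return cursor: dark carriage, orange upright handle, clear bar with a line over the glass. Origin at the carriage's middle, level with the base's top; axes as the jig's. It slides only along jig x: rests at jig x = +60 mm, is pulled towards jig -x (up to 110 mm). Spring pulls back 5.4 N at rest plus 0.9 N per 10 mm.
- cursor_grip (a point): Centre of the top of the orange handle, 18 (jig x) x 26 (jig y) mm, 42 mm high, its top 58 mm above the base's top. Pinch it from above across jig x, fingertips no lower than 22 mm above the base.
- cursor_tip (a point): End of the cursor's white pointer (4 mm wide in jig x, 18 mm above the base's top), on the handle's centre line in jig x, pointing to jig +y.
- mark_tip (a point): End of the red mark's pointer (4 mm wide, centred on its 16 mm block), 18 mm above the base's top, facing the cursor's pointer; axes as the jig's. It is set 35 to 85 mm towards jig -x from the resting cursor pointer. The two line up at equal jig x, then 1.5 mm apart in jig y.
- bottle: Bystander: small amber bottle with a black cap, 40 mm diameter, 85 mm high, on the table on the jaw side of the jig. Origin under its centre.
- tape: Bystander: yellow tape measure, 65 x 62 x 34 mm, on the table on the jaw side of the jig. Origin under its centre.
- tray: Bystander: white tray of glass chips, 130 x 90 x 28 mm, on the table beyond the mark side of the jig. Origin under its centre.
Things that resemble listed ones, but are neither listed nor needed, are in the scene too. What is shaped like the glass but pink is not meant.

How it is judged:
By the outcome, as a careful person would: the job done as asked, in the order asked, and still so for the second after the job is handed in, while the arm keeps its last pose, push and grip.
It also fails if it takes over 58 s, if anything falls off the work surface, if the arm or the gripper's body presses on something with over 40 N, if the wrist force passes 120 N, or if a joint passes its speed limit or range.

## Working session

There is one attempt and no reset: what is moved stays moved. The work goes in short steps, Python scripts to look and compute and a shell command to move; the robot and the scene stay as the last step left them, time stands still between calls to the robot, and variables do not carry over. Pictures are saved under pics/ and viewed, at most 10 in all, crops included, and the job is handed in when it is done.

```bash
mkdir -p pics; ls
cat > h.py <<'E'
import numpy as np, cv2
from scipy.spatial.transform import Rotation as R
from workcell import env
def cam(name):
    m=env.camera_model(name); f=240/np.tan(np.radians(m["fovy"])/2)
    K=np.array([[f,0,m["cx"]],[0,f,m["cy"]],[0,0,1]])
    if "rvec" in m:
        Rw=cv2.Rodrigues(np.array(m["rvec"],float))[0]; t=np.array(m["tvec"],float).ravel()
        return K,Rw.T,-Rw.T@t      # cam->world
    s=env.get_state(); q=s["orientation"]; Rt=R.from_quat([q[1],q[2],q[3],q[0]]).as_matrix()
    T=np.array(m["T_tool_cam"]); return K,Rt@T[:3,:3],Rt@T[:3,3]+np.array(s["tcp_pos"])
def cloud(c,depth):
    K,Rc,p=c; v,u=np.mgrid[:480,:640]
    P=np.stack([(u-K[0,2])/K[0,0]*depth,(v-K[1,2])/K[1,1]*depth,depth],-1)
    return P@Rc.T+p
def proj(c,X):
    K,Rc,p=c; x=(np.atleast_2d(X)-p)@Rc@K.T; return x[:,:2]/x[:,2:]
def ray(c,uv,z):
    K,Rc,p=c; d=Rc@np.linalg.inv(K)@np.array([uv[0],uv[1],1.]); return p+d*(z-p[2])/d[2]
E
python3 - <<'E'
from h import *
for n in["scene","side","wrist"]:
    c=cam(n);im,d=env.read_camera(n); cv2.imwrite(f"pics/{n}0.png",im); np.savez(f"{n}0.npz",im=im,d=d,K=c[0],R=c[1],p=c[2])
    print(n,env.camera_model(n).keys(),c[2])
    P=cloud(c,d)
    for t in["jig","glass","jaw_grip","jaw_face","cursor","cursor_grip","mark_tip","cursor_tip","bottle","tape","tray"]:
        for o in env.outline_of(n,t)[:3]:
            m=o["mask"]&(d>0); print(t,round(o["conf"],2),np.round(o["xy"]),m.sum(),np.round(np.median(P[m],0),3) if m.any() else "")
E
```

```text
pics
scene dict_keys(['fovy', 'cx', 'cy', 'rvec', 'tvec']) [1.34376738 0.46158327 0.7780716 ]
jig 0.79 [291. 260.] 13584 [ 0.585 -0.048  0.014]
jig 0.27 [290. 277.] 632 [ 0.657 -0.013  0.034]
glass 0.97 [465. 284.] 1189 [0.468 0.25  0.007]
glass 0.91 [296. 254.] 961 [ 0.565 -0.063  0.021]
glass 0.61 [114. 254.] 1160 [ 0.759 -0.369  0.006]
jaw_grip 0.92 [272. 225.] 959 [ 0.523 -0.143  0.029]
jaw_grip 0.46 [318. 287.] 82 [0.635 0.039 0.027]
jaw_face 0.67 [280. 232.] 354 [ 0.532 -0.122  0.024]
jaw_face 0.39 [290. 273.] 674 [ 0.658 -0.013  0.034]
cursor 0.55 [287. 276.] 771 [ 0.656 -0.014  0.033]
cursor_grip 0.93 [288. 275.] 703 [ 0.657 -0.012  0.033]
mark_tip 0.5 [315. 285.] 103 [0.635 0.039 0.026]
cursor_tip 0.94 [289. 277.] 686 [ 0.657 -0.013  0.034]
cursor_tip 0.72 [265. 186.] 741 [ 0.412 -0.252  0.029]
bottle 0.79 [196. 210.] 614 [ 0.583 -0.294  0.043]
bottle 0.55 [272. 225.] 996 [ 0.523 -0.145  0.029]
tape 0.83 [267. 184.] 780 [ 0.411 -0.252  0.029]
tape 0.51 [378. 331.] 3935 [0.655 0.173 0.008]
tray 0.86 [384. 331.] 4015 [0.655 0.173 0.008]
side dict_keys(['fovy', 'cx', 'cy', 'rve
[... 899 characters left out ...]
 'cx', 'cy', 'T_tool_cam']) [0.57561734 0.06924057 0.37387169]
jig 0.58 [308. 244.] 67070 [ 0.564 -0.036  0.015]
glass 0.86 [304. 273.] 5430 [ 0.562 -0.065  0.023]
jaw_grip 0.89 [262. 350.] 3947 [ 0.518 -0.146  0.031]
jaw_face 0.74 [275. 330.] 1457 [ 0.529 -0.123  0.029]
cursor 0.61 [393. 235.] 2785 [ 0.642 -0.018  0.034]
cursor 0.38 [308. 274.] 5621 [ 0.564 -0.066  0.023]
cursor_grip 0.92 [391. 236.] 2534 [ 0.642 -0.017  0.034]
cursor_grip 0.49 [275. 329.] 1294 [ 0.53  -0.123  0.029]
cursor_grip 0.27 [308. 273.] 5400 [ 0.563 -0.065  0.023]
mark_tip 0.68 [385. 172.] 253 [0.632 0.036 0.029]
cursor_tip 0.73 [392. 239.] 2705 [ 0.642 -0.018  0.034]
tray 0.75 [424.  31.] 10822 [0.668 0.154 0.004]
```

View pics/scene0.png

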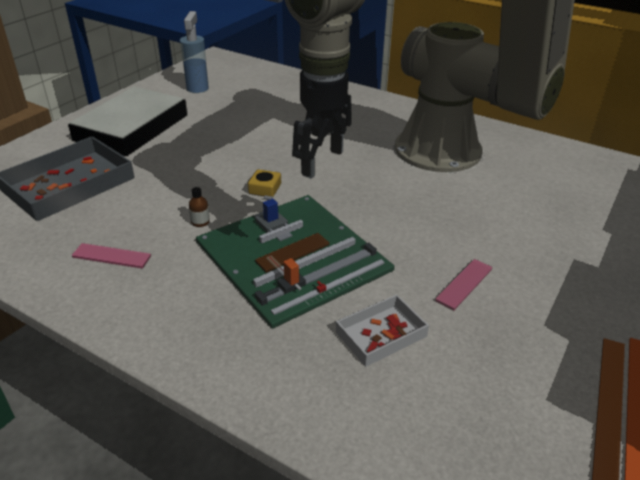

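View pics/wrist0.png

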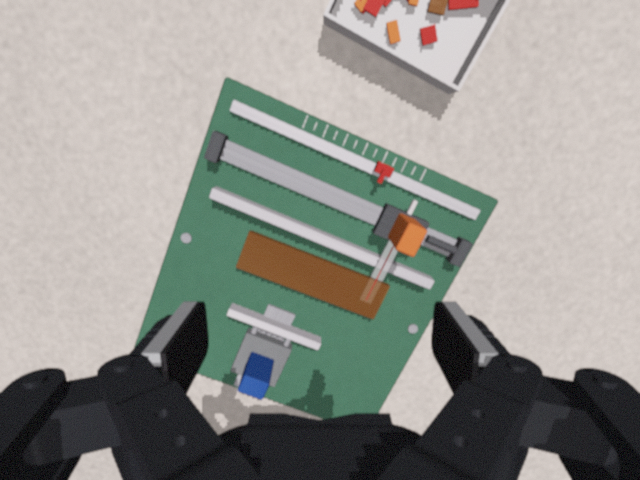

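The wrist view shows the amber glass at (312,275), the blue jaw grip at (256,372), the orange handle at (408,236), its white pointer tip at about (413,205) and the red mark at (383,170). The amber strip between jaw and fence is the glass. The pink strips in the scene view at (465,284) and (112,255) lie off the jig, so they aren't it.

```bash
cat > meas.py <<'E'
from h import *
def colours(im):
    h,s,v=cv2.split(cv2.cvtColor(im,cv2.COLOR_BGR2HSV).astype(int))
    return dict(blue=(h>105)&(h<130)&(s>130)&(v>40),orange=(h>5)&(h<16)&(s>170)&(v>120),red=((h<4)|(h>174))&(s>150)&(v>90),
                green=(h>60)&(h<90)&(s>80), amber=(h>5)&(h<16)&(s>120)&(v<=125))
E
python3 - <<'E'
from meas import *
J=None
for n in["wrist","scene","side"]:
    z=np.load(n+"0.npz"); c=(z["K"],z["R"],z["p"]); P=cloud(c,z["d"]); C=colours(z["im"])
    g=C["green"]&(abs(P[...,2]-.015)<.006)&(abs(P[...,0]-.57)<.25)&(abs(P[...,1]+.05)<.25)
    r=cv2.minAreaRect((P[g][:,:2]*1000).astype(np.float32)); print(n,"base",np.round(r[0],1),np.round(r[1],1),round(r[2],2), "z",np.median(P[g][:,2]).round(4))
    for k in["blue","orange","red"]:
        near=C[k]&(abs(P[...,0]-.57)<.2)&(abs(P[...,1]+.05)<.15)&(P[...,2]>.02)
        nn,lab,st,_=cv2.connectedComponentsWithStats(near.astype(np.uint8))
        if nn<2: print(k,"none");continue
        m=lab==1+np.argmax(st[1:,4]); zs=P[m][:,2]; zt=np.percentile(zs,95)
        t=m&(P[...,2]>zt-.005); Q=P[t]
        rr=cv2.minAreaRect((Q[:,:2]*1000).astype(np.float32))
        print(k,m.sum(),t.sum(),"ztop",zt.round(4),"cen",Q.mean(0).round(4),"rect",np.round(rr[0],1),np.round(rr[1],1),round(rr[2],1),"uv",np.argwhere(t).mean(0)[::-1].round(1))
    a=C["amber"]&(abs(P[...,2]-.023)<.005)&(abs(P[...,0]-.57)<.15)&(abs(P[...,1]+.05)<.12)
    nn,lab,st,_=cv2.connectedComponentsWithStats(a.astype(np.uint8)); a=lab==1+np.argmax(st[1:,4])
    r=cv2.minAreaRect((P[a][:,:2]*1000).astype(np.float32)); print("glass",np.round(r[0],1),np.round(r[1],1),round(r[2],2))
w=np.load("wrist0.npz"); im=w["im"][60:400,120:520]
cv2.imwrite("pics/w0crop.png",cv2.resize(im,(706,600),interpolation=cv2.INTER_CUBIC))
E
```

```text
wrist base [560.5 -75. ] [295.2 274.9] 66.63 z 0.0151
blue 1026 496 ztop 0.073 cen [ 0.5144 -0.1554  0.0761] rect [549. -52.] [246.9  25.2] 71.8 uv [253.3 385.4]
orange 123 61 ztop 0.0724 cen [ 0.645  -0.0114  0.0707] rect [645.9 -11.2] [25.   9.4] 42.3 uv [403.5 233. ]
red 188 137 ztop 0.0337 cen [0.6317 0.035  0.0309] rect [631.5  33.3] [15.8 13.6] 68.4 uv [382.4 171.5]
glass [566.3 -47.3] [  1.7 126.7] 67.64
scene base [564.1 -72.5] [301.  278.4] 66.91 z 0.0134
blue 225 76 ztop 0.0713 cen [ 0.5169 -0.1579  0.0696] rect [ 515.7 -157.9] [19.4 25.9] 71.6 uv [269.7 203.6]
orange 72 71 ztop 0.0741 cen [ 0.6531 -0.0151  0.072 ] rect [653.4 -16. ] [25.7 14.9] 57.8 uv [290.7 263.4]
red 25 23 ztop 0.0309 cen [0.6351 0.0381 0.0282] rect [635.1  39.1] [ 9.2 11.6] 48.1 uv [321.  286.7]
glass [570.6 -67.6] [ 44.9 149.5] 66.91
side base [560. -81.] [296.5 274.9] 66.8 z 0.0145
blue 310 108 ztop 0.0723 cen [ 0.5135 -0.1648  0.0711] rect [ 513.7 -165.2] [21.5 23.5] 69.8 uv [298.7 280.5]
orange 57 55 ztop 0.0742 cen [ 0.651  -0.021   0.0719] rect [651.6 -20.6] [26.5 13.3] 69.0 uv [355.2 224.3]
red 20 13 ztop 0.0328 cen [0.6311 0.0293 0.0304] rect [629.7  30.1] [ 8.3 10.2] 41.9 uv [339.7 227.4]
glass [569.4 -70.3] [ 45.3 145.7] 67.44
```

View pics/w0crop.png

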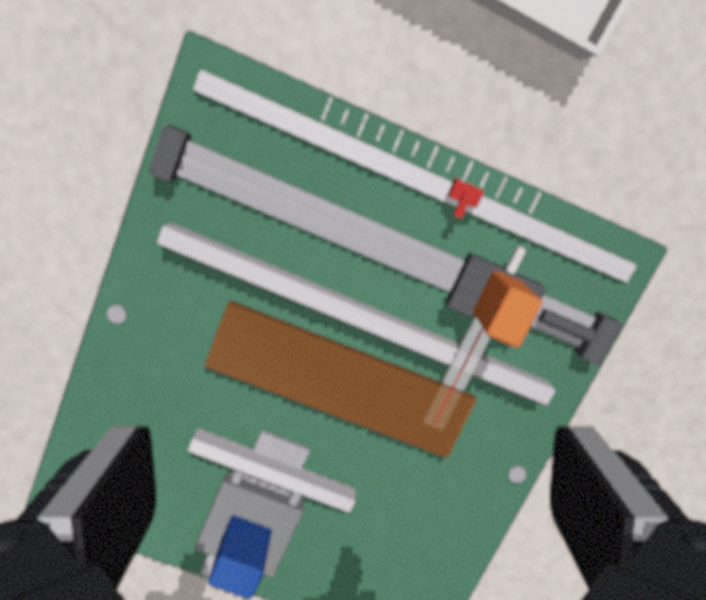

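The crop confirms it: the glass is the amber strip between fence and jaw, the grip is blue, the cursor is orange and the red mark is on the outer rail. Next I'll go above the jaw grip, turned square to the jig, and re-measure close up.

```bash
cat >> h.py <<'E'
def go(target,yaw_y):
    """shift/turn in pendant units: TCP to target, tool pointing down with tool y at world angle yaw_y (mod 180)"""
    s=env.get_state(); q=s["orientation"]; Rt=R.from_quat([q[1],q[2],q[3],q[0]]).as_matrix()
    d=Rt.T@(np.array(target)-s["tcp_pos"])
    best=None
    for k in(0,180):
        a=np.radians(yaw_y+k); y=np.array([np.cos(a),np.sin(a),0]);z=np.array([0,0,-1.]);x=np.cross(y,z)
        rv=R.from_matrix(Rt.T@np.c_[x,y,z]).as_rotvec()
        if best is None or np.linalg.norm(rv)<np.linalg.norm(best): best=rv
    print("tcp",np.round(s["tcp_pos"],4),"clock",s["clock"],"Rt",Rt.round(3).tolist()); print("travel",(d/.12).round(4),"rot",(np.degrees(best)/60).round(4))
E
python3 -c "
from h import *
print(cam('wrist'))
go([.5155,-.160,.17],66.8)"
```

```text
(array([[378.17527289,   0.        , 319.42032674],
       [  0.        , 378.17527289, 240.12033981],
       [  0.        ,   0.        ,   1.        ]]), array([[ 9.99999414e-01,  3.89543011e-04, -1.00994902e-03],
       [ 9.64307348e-05, -9.61353054e-01, -2.75318535e-01],
       [-1.07816599e-03,  2.75318276e-01, -9.61352529e-01]]), array([0.5756086 , 0.06924868, 0.37385626]))
tcp [0.575  0.     0.2503] clock 1.8 Rt [[-0.0, 1.0, 0.0], [1.0, 0.0, -0.0], [-0.0, 0.0, -1.0]]
travel [-1.3333 -0.4961  0.6693] rot [ 0.      0.     -1.1133]
```

```bash
python3 -m pendant '[{"travel":[-0.2,-0.1,0],"rot":[0,0,-0.12],"fingers":1},{"travel":[-0.5,-0.25,0.1],"rot":[0,0,-0.25],"fingers":1},{"travel":[-0.8,-0.4,0.3],"rot":[0,0,-0.4],"fingers":1},{"travel":[-1,-0.496,0.5],"rot":[0,0,-0.55],"fingers":1},{"travel":[-1,-0.496,0.669],"rot":[0,0,-0.69],"fingers":1},{"travel":[-1,-0.496,0.669],"rot":[0,0,-0.83],"fingers":1},{"travel":[-1,-0.496,0.669],"rot":[0,0,-0.97],"fingers":1},{"travel":[-1,-0.496,0.669],"rot":[0,0,-1],"fingers":1}]'; python3 -c "
from h import *
go([.5155,-.160,.17],66.8)"
```

```text
clock: 2.6
tcp_pos: [0.5153, -0.1202, 0.1698]
orientation: [-0.0, 0.257, 0.966, 0.0]
wrist_force: [0.7, 0.4, -0.3]
finger_gap: 0.0851
grip_force: 0.0
tcp [ 0.5153 -0.1202  0.1698] clock 2.6 Rt [[-0.868, 0.497, -0.0], [0.497, 0.868, 0.0], [0.0, 0.0, -1.0]]
travel [-0.1661 -0.2873 -0.0016] rot [ 0.     -0.0003 -0.1099]
```

```bash
python3 -m pendant '[{"travel":[-0.166,-0.287,0],"rot":[0,0,-0.11],"fingers":1},{"travel":[-0.166,-0.287,0],"rot":[0,0,-0.11],"fingers":1},{"travel":[-0.166,-0.287,0],"rot":[0,0,-0.11],"fingers":1}]'
python3 - <<'E'
from h import *
c=cam("wrist"); im,d=env.read_camera("wrist"); cv2.imwrite("pics/w1.png",im); np.savez("wrist1.npz",im=im,d=d,K=c[0],R=c[1],p=c[2])
P=cloud(c,d); print(c[2], env.get_state()["tcp_pos"])
for t in["jaw_grip","jaw_face","glass","cursor_grip","mark_tip"]:
    for o in env.outline_of("wrist",t)[:2]:
        m=o["mask"]&(d>0); Q=P[m]; zt=np.percentile(Q[:,2],90); T=Q[Q[:,2]>zt-.006]
        r=cv2.minAreaRect((T[:,:2]*1000).astype(np.float32))
        print(t,round(o["conf"],2),np.round(o["xy"]),m.sum(),"ztop",zt.round(4),"rect",np.round(r[0],1),np.round(r[1],1),round(r[2],1))
E
```

```text
clock: 2.9
tcp_pos: [0.5155, -0.1604, 0.17]
orientation: [0.0, 0.204, 0.979, 0.0]
wrist_force: [0.2, 0.6, 0.0]
finger_gap: 0.0855
grip_force: 0.0
[ 0.45218823 -0.13307607  0.29352197] [ 0.51537979 -0.15979874  0.16996479]
jaw_grip 0.56 [336. 227.] 6919 ztop 0.0717 rect [ 512.8 -161. ] [19.4 26.1] 66.6
jaw_grip 0.37 [563. 322.] 5201 ztop 0.0725 rect [601. -62.] [162.7  25.1] 41.7
jaw_face 0.76 [375. 223.] 1979 ztop 0.0307 rect [ 527.4 -127.9] [18.  99.9] 66.6
glass 0.87 [462. 222.] 9449 ztop 0.0237 rect [560.6 -88.6] [ 82.5 149.3] 67.4
glass 0.23 [112. 126.] 10906 ztop 0.0355 rect [ 392.8 -263.4] [64.2 60.3] 16.9
cursor_grip 0.87 [563. 321.] 5266 ztop 0.0725 rect [600.6 -62.5] [164.1  25.1] 41.6
cursor_grip 0.74 [337. 227.] 6724 ztop 0.0718 rect [ 512.8 -161. ] [19.4 26.1] 66.6
mark_tip 0.91 [622. 268.] 474 ztop 0.0327 rect [631.6  32.5] [18.9 16. ] 66.2
mark_tip 0.41 [567. 320.] 5323 ztop 0.0724 rect [601.  -62.1] [166.   25.3] 41.7
```

View pics/w1.png

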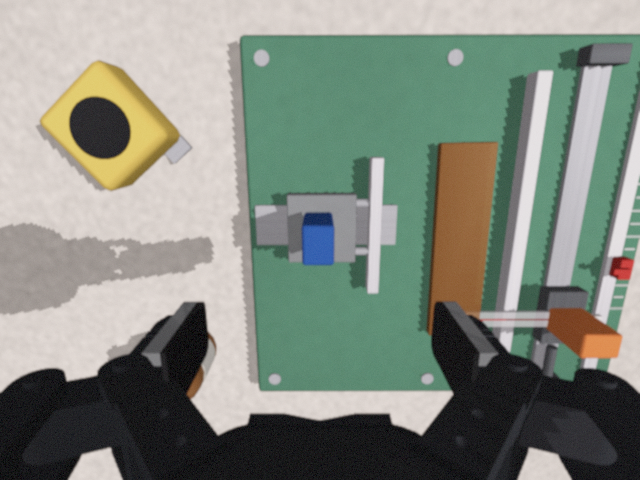

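The grip reads well here: top 19.4 x 26.1 mm at z 0.072, which matches the text, at pixel (318,240). The glass edge runs about (440,143) to (432,330) and the fence is at x≈530. I'll measure the fence line, then grasp.

```bash
cat > fence.py <<'E'
from h import *
def fence(f,yaw=66.7,g=(.5128,-.161)):
    z=np.load(f); P=cloud((z["K"],z["R"],z["p"]),z["d"]); a=np.radians(yaw); y=np.array([np.cos(a),np.sin(a)]); x=np.array([y[1],-y[0]])
    D=P[...,:2]-np.array(g); X=D@x; Y=D@y; s=cv2.cvtColor(z["im"],cv2.COLOR_BGR2HSV)
    for lo,hi,nm in((.12,.17,"fence"),(.02,.06,"face"),(.06,.14,"glass")):
        m=(abs(P[...,2]-(.0295 if nm!="glass" else .0235))<.003)&(Y>lo)&(Y<hi)&(abs(X)<.11)
        m&= (s[...,1]<50)&(s[...,2]>120) if nm!="glass" else (s[...,0]<18)&(s[...,1]>110)
        pts=np.c_[X[m],Y[m]]*1000; r=cv2.minAreaRect(pts.astype(np.float32)); 
        print(f,nm,m.sum(),np.round(r[0],1),np.round(r[1],1),round(r[2],2),"y pct 1,99",np.percentile(pts[:,1],[1,99]).round(1))
E
python3 - <<'E'
from fence import *
for f in("wrist1.npz","wrist0.npz"): fence(f)
go([.5128,-.1610,.06],66.7)
E
```

```text
wrist1.npz fence 3938 [ -1.  140.1] [204.8  44.5] 5.66 y pct 1,99 [141.5 152.5]
wrist1.npz face 2398 [ 0.3 32.6] [25.2 99.9] 89.91 y pct 1,99 [20.3 44.8]
wrist1.npz glass 8859 [ 14.5 106.3] [148.   40.4] 0.91 y pct 1,99 [ 86.1 125.3]
wrist0.npz fence 2258 [  3.  153.5] [ 32.4 214.1] 87.24 y pct 1,99 [142.1 152.2]
wrist0.npz face 1242 [ 0.5 32.8] [100.   25.5] 0.0 y pct 1,99 [20.3 45.2]
wrist0.npz glass 5303 [ 15.1 106.6] [148.6  40. ] 0.95 y pct 1,99 [ 87.2 126.4]
tcp [ 0.5155 -0.1591  0.1701] clock 3.2 Rt [[-0.918, 0.397, 0.0], [0.397, 0.918, 0.0], [0.0, 0.0, -1.0]]
travel [ 0.0147 -0.0234  0.9171] rot [ 0.0001 -0.     -0.001 ]
```

```bash
python3 -m pendant '[{"travel":[0.015,-0.023,0.2],"rot":[0,0,0],"fingers":0.3},{"travel":[0.015,-0.023,0.5],"rot":[0,0,0],"fingers":0.3},{"travel":[0.015,-0.023,0.75],"rot":[0,0,0],"fingers":0.3},{"travel":[0.015,-0.023,0.917],"rot":[0,0,0],"fingers":0.3},{"travel":[0.015,-0.023,0.917],"rot":[0,0,0],"fingers":0.3},{"travel":[0.015,-0.023,0.917],"rot":[0,0,0],"fingers":-0.3},{"travel":[0.015,-0.023,0.917],"rot":[0,0,0],"fingers":-1},{"travel":[0.015,-0.023,0.917],"rot":[0,0,0],"fingers":-1},{"travel":[0.015,-0.023,0.917],"rot":[0,0,0],"fingers":-1},{"travel":[0.015,-0.023,0.917],"rot":[0,0,0],"fingers":-1}]' 40; python3 -c "
from h import *
go([.5128,-.1610,.06],66.7)"
```

```text
clock: 4.2
tcp_pos: [0.5141, -0.1618, 0.0618]
orientation: [0.002, 0.203, 0.979, -0.0]
wrist_force: [0.5, 1.8, 6.3]
finger_gap: 0.019
grip_force: 41.3
tcp [ 0.5141 -0.1618  0.0618] clock 4.2 Rt [[-0.918, 0.397, 0.003], [0.397, 0.918, -0.001], [-0.003, 0.001, -1.0]]
travel [0.013  0.0019 0.0146] rot [ 0.0006  0.0032 -0.0014]
```

```bash
python3 -m pendant '[{"travel":[0,0.03,0],"rot":[0,0,0],"fingers":-1},{"travel":[0,0.08,0],"rot":[0,0,0],"fingers":-1},{"travel":[0,0.14,0],"rot":[0,0,0],"fingers":-1},{"travel":[0,0.2,0],"rot":[0,0,0],"fingers":-1},{"travel":[0,0.26,0],"rot":[0,0,0],"fingers":-1},{"travel":[0,0.31,0],"rot":[0,0,0],"fingers":-1},{"travel":[0,0.35,0],"rot":[0,0,0],"fingers":-1},{"travel":[0,0.38,0],"rot":[0,0,0],"fingers":-1},{"travel":[0,0.4,0],"rot":[0,0,0],"fingers":-1},{"travel":[0,0.4,0],"rot":[0,0,0],"fingers":-1}]'
python3 - <<'E'
from h import *
a=np.radians(66.7); f=np.array([np.cos(a),np.sin(a),0])*.0617
go(np.array([.5128,-.161,.06])+f,66.7); s=env.get_state(); print(s["wrist_force"],(np.array(s["tcp_pos"])-[.5128,-.161,.06])[:2]@f[:2]/.0617)
E
```

```text
clock: 5.2
tcp_pos: [0.5323, -0.1197, 0.0617]
orientation: [0.001, 0.203, 0.979, -0.002]
wrist_force: [-2.7, -6.3, 7.3]
finger_gap: 0.0193
grip_force: 41.4
tcp [ 0.5323 -0.1197  0.0617] clock 5.2 Rt [[-0.917, 0.398, 0.001], [0.398, 0.917, -0.005], [-0.003, -0.004, -1.0]]
travel [0.0139 0.1337 0.0139] rot [-0.0038  0.003  -0.0027]
[-2.71883987 -6.28859155  7.28491322] 0.045655086889015185
```

```bash
cat > f.py <<'E'
from h import *
s=env.get_state(); a=np.radians(66.7); f=np.array([np.cos(a),np.sin(a)])
print("travel mm",round((np.array(s["tcp_pos"])[:2]-[.5128,-.161])@f*1000,2),"Fy",round(np.array(s["wrist_force"])[:2]@f,2),"Fx",round(np.array(s["wrist_force"])[:2]@[f[1],-f[0]],2),"Fz",s["wrist_force"][2],"tau",np.round(s["ft_torque"],2))
E
python3 -m pendant '[{"travel":[0,0.02,0],"rot":[0,0,0],"fingers":-1},{"travel":[0,0.04,0],"rot":[0,0,0],"fingers":-1},{"travel":[0,0.06,0],"rot":[0,0,0],"fingers":-1},{"travel":[0,0.07,0],"rot":[0,0,0],"fingers":-1},{"travel":[0,0.08,0],"rot":[0,0,0],"fingers":-1}]' >/dev/null; python3 f.py
python3 -m pendant '[{"travel":[0,0.01,0],"rot":[0,0,0],"fingers":-1},{"travel":[0,0.02,0],"rot":[0,0,0],"fingers":-1}]' >/dev/null; python3 f.py
python3 -m pendant '[{"travel":[0,0.01,0],"rot":[0,0,0],"fingers":-1},{"travel":[0,0.02,0],"rot":[0,0,0],"fingers":-1}]' >/dev/null; python3 f.py
```

```text
travel mm 54.75 Fy -8.89 Fx -2.55 Fz 7.559260064343593 tau [-1.22  0.81  0.14]
travel mm 57.09 Fy -10.04 Fx -0.96 Fz 7.230356668387782 tau [-1.16  0.75  0.09]
travel mm 59.29 Fy -10.76 Fx -1.5 Fz 8.114026598787639 tau [-1.34  0.84  0.18]
```

```bash
python3 -m pendant '[{"travel":[0,0.01,0],"rot":[0,0,0],"fingers":-1},{"travel":[0,0.01,0],"rot":[0,0,0],"fingers":-1}]' >/dev/null; python3 f.py
python3 -m pendant '[{"travel":[0,0.009,0],"rot":[0,0,0],"fingers":-1},{"travel":[0,0.009,0],"rot":[0,0,0],"fingers":-1},{"travel":[0,0.009,0],"rot":[0,0,0],"fingers":-1}]' >/dev/null; python3 f.py
python3 - <<'E'
from h import *
c=cam("wrist"); im,d=env.read_camera("wrist"); np.savez("wrist2.npz",im=im,d=d,K=c[0],R=c[1],p=c[2])
cv2.imwrite("pics/w2.png",im)
E
```

```text
travel mm 60.39 Fy -9.6 Fx -1.38 Fz 6.462973958646887 tau [-1.33  0.88  0.19]
travel mm 61.2 Fy -10.28 Fx -0.81 Fz 7.458510767267641 tau [-1.52  0.92  0.21]
```

View pics/w2.png

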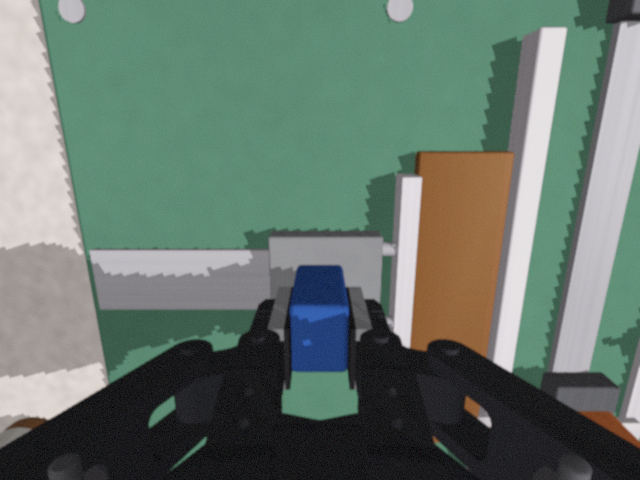

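```bash
cat > gap.py <<'E'
from h import *
import sys
def gap(f,yaw=66.7,g=(.5128,-.161)):
    z=np.load(f); P=cloud((z["K"],z["R"],z["p"]),z["d"]); a=np.radians(yaw); y=np.array([np.cos(a),np.sin(a)]); x=np.array([y[1],-y[0]])
    D=(P[...,:2]-np.array(g))*1000; X=D@x; Y=D@y; Z=P[...,2]*1000; hs=cv2.cvtColor(z["im"],cv2.COLOR_BGR2HSV).astype(int); S=hs[...,1]; V=hs[...,2]
    bright=(S<50)&(V>165)
    bar=bright&(abs(Z-29.5)<3)
    amb=(hs[...,0]<18)&(S>110)&(abs(Z-23)<4); blu=(hs[...,0]>105)&(hs[...,0]<130)&(S>100)&(Z>68)
    print("blue top y",np.percentile(Y[blu],[2,98]).round(1), "x",np.percentile(X[blu],[2,98]).round(1))
    for x0 in range(-80,90,10):
        w=abs(X-x0)<5
        def e(m): 
            return np.percentile(Y[m],[3,97]).round(1).tolist() if m.sum()>30 else None
        print(x0,"face",e(w&bar&(Y>15)&(Y<120)),"glass",e(w&amb),"fence",e(w&bar&(Y>130)&(Y<160)), "body", e(w&(S<50)&(V<165)&(V>80)&(abs(Z-27)<6)&(Y<100)&(Y>-30)))
gap(sys.argv[1])
E
python3 gap.py wrist1.npz; echo; python3 gap.py wrist2.npz
```

```text
blue top y [-61.6  63.3] x [-16.6  11.4]
-80 face None glass None fence [142.7, 151.7] body None
-70 face None glass None fence [142.7, 151.9] body None
-60 face None glass [86.3, 123.1] fence [142.6, 151.8] body None
-50 face [37.4, 44.9] glass [85.9, 123.2] fence [142.6, 151.9] body None
-40 face [37.1, 44.6] glass [85.9, 123.4] fence [142.5, 151.7] body None
-30 face [37.2, 44.8] glass [86.3, 123.7] fence [142.8, 151.7] body None
-20 face [28.7, 44.7] glass [86.3, 123.8] fence [142.5, 151.8] body [-20.1, 33.8]
-10 face [37.2, 44.6] glass [86.5, 124.0] fence [142.8, 151.7] body [-21.1, 26.6]
0 face [37.0, 44.9] glass [86.5, 124.2] fence [142.7, 151.8] body [-20.8, 36.9]
10 face [37.1, 44.5] glass [86.8, 124.3] fence [142.6, 151.6] body [-21.0, 27.0]
20 face [28.3, 44.7] glass [87.0, 125.0] fence [142.5, 151.7] body [-21.2, 35.8]
30 face [37.0, 44.5] glass [87.1, 225.1] fence [142.5, 151.8] body None
40 face [37.2, 44.8] glass [87.3, 125.7] fence [142.5, 151.6] body None
50 face [36.9, 44.4] glass [87.5, 125.2] fence [142.4, 151.6] body None
60 face None glass [87.5, 125.7] fence [1
[... 656 characters left out ...]
 [142.8, 151.8] body [40.5, 93.3]
-10 face [94.7, 102.0] glass [106.0, 140.6] fence [142.8, 152.0] body [40.0, 94.4]
0 face [94.6, 102.0] glass [105.8, 140.5] fence [142.9, 151.8] body [39.4, 94.5]
10 face [94.6, 102.1] glass [105.8, 140.5] fence [142.9, 151.7] body [87.2, 94.6]
20 face [93.4, 102.1] glass [105.8, 140.6] fence [142.8, 151.7] body [91.7, 94.5]
30 face [98.9, 102.1] glass [105.5, 140.8] fence [142.8, 151.7] body None
40 face None glass [112.3, 141.7] fence [143.1, 152.1] body None
50 face None glass None fence None body None
60 face None glass [134.1, 137.9] fence None body None
70 face None glass [134.7, 141.5] fence None body None
80 face None glass None fence None body None
```

The glass is tight and square: its face and fence lines are constant to 0.2 mm along x. The gap behind the face is closed by about 3.7–3.8 mm, so I'll push 1.2 mm further and release.

```bash
python3 -m pendant '[{"travel":[0,0.006,0],"rot":[0,0,0],"fingers":-1},{"travel":[0,0.012,0],"rot":[0,0,0],"fingers":-1},{"travel":[0,0.012,0],"rot":[0,0,0],"fingers":-1},{"travel":[0,0.012,0],"rot":[0,0,0],"fingers":-1}]' >/dev/null; python3 f.py
python3 - <<'E'
from h import *
c=cam("wrist"); im,d=env.read_camera("wrist"); np.savez("wrist3.npz",im=im,d=d,K=c[0],R=c[1],p=c[2])
E
python3 gap.py wrist3.npz | sed -n '1p;6,10p'
```

```text
travel mm 62.29 Fy -12.36 Fx -0.47 Fz 7.147750785072091 tau [-1.7   1.    0.26]
blue top y [20.3 83.8] x [-15.6  11.2]
-40 face [94.7, 102.1] glass [105.8, 140.7] fence [142.8, 151.9] body [94.3, 94.8]
-30 face [94.7, 102.2] glass [105.7, 140.5] fence [142.8, 151.9] body [94.2, 94.7]
-20 face [90.0, 102.1] glass [105.9, 140.6] fence [142.8, 151.7] body [41.6, 93.3]
-10 face [94.6, 102.1] glass [105.7, 140.6] fence [142.9, 151.8] body [41.0, 94.4]
0 face [94.6, 102.1] glass [105.9, 140.6] fence [142.8, 151.7] body [40.4, 94.5]
```

```bash
python3 -m pendant '[{"travel":[0,-0.01,0],"rot":[0,0,0],"fingers":-1},{"travel":[0,-0.016,0],"rot":[0,0,0],"fingers":-1},{"travel":[0,-0.016,0],"rot":[0,0,0],"fingers":-1}]' >/dev/null; python3 f.py
```

```text
travel mm 62.16 Fy -5.17 Fx -1.58 Fz 6.100273635053978 tau [-0.65  0.51  0.1 ]
```

```bash
python3 -m pendant '[{"travel":[0,-0.008,-0.01],"rot":[0,0,0],"fingers":-1},{"travel":[0,-0.008,-0.01],"rot":[0,0,0],"fingers":-0.4},{"travel":[0,-0.008,-0.01],"rot":[0,0,0],"fingers":0},{"travel":[0,-0.008,-0.01],"rot":[0,0,0],"fingers":0.3},{"travel":[0,-0.008,-0.2],"rot":[0,0,0],"fingers":0.3},{"travel":[0,-0.008,-0.5],"rot":[0,0,0],"fingers":0.3},{"travel":[0,-0.008,-0.92],"rot":[0,0,0],"fingers":0.3},{"travel":[0,-0.008,-0.92],"rot":[0,0,0],"fingers":0.3},{"travel":[0,-0.008,-0.92],"rot":[0,0,0],"fingers":0.3}]'
cat > look.py <<'E'
from h import *
import sys
n=sys.argv[1]; c=cam("wrist"); im,d=env.read_camera("wrist"); np.savez(n+".npz",im=im,d=d,K=c[0],R=c[1],p=c[2]); cv2.imwrite(f"pics/{n}.png",im)
E
python3 look.py wrist4; python3 gap.py wrist4.npz
```

```text
clock: 8.3
tcp_pos: [0.539, -0.1037, 0.172]
orientation: [0.002, 0.203, 0.979, -0.0]
wrist_force: [-0.7, 0.4, -0.5]
finger_gap: 0.0554
grip_force: 0.0
blue top y [  7.4 115. ] x [-17.5  11.1]
-80 face None glass None fence [142.8, 151.9] body None
-70 face None glass None fence [142.8, 151.9] body None
-60 face None glass [103.2, 140.2] fence [142.6, 151.9] body None
-50 face [94.6, 102.4] glass [104.5, 140.5] fence [142.7, 151.9] body None
-40 face [94.4, 101.9] glass [105.2, 140.3] fence [142.7, 152.1] body None
-30 face [94.5, 102.3] glass [105.4, 140.4] fence [142.6, 151.8] body None
-20 face [89.9, 102.0] glass [105.2, 140.4] fence [142.6, 151.7] body [41.6, 90.4]
-10 face [94.5, 101.9] glass [105.5, 140.5] fence [142.6, 151.9] body [40.8, 88.0]
0 face [94.3, 102.1] glass [105.3, 140.4] fence [142.6, 151.8] body [40.6, 88.2]
10 face [94.4, 101.8] glass [105.2, 140.5] fence [142.6, 151.7] body [40.8, 90.4]
20 face [89.8, 102.1] glass [105.2, 140.9] fence [142.7, 151.7] body [40.8, 92.6]
30 face [94.3, 101.8] glass [105.2, 224.9] fence [142.6, 151.8] body None
40 face [94.5, 102.1] glass [105.5, 140.2] fence [142.6, 151.8] body None
50 face [94.3, 101.6] glass [104.8, 140.3] fence [142.5, 151.8] body None
60 face None glass [102.5, 140.6] fence [142.7, 151.6] body None
70 face None glass [102.3, 116.4] fence None body None
80 face None glass [102.2, 115.7] fence None body None
```

The jaw stays clamped after release: compression is about 4.5 mm, glass square on the fence. Next is the cursor.

```bash
python3 -c "
from h import *
go([.648,-.017,.17],-23.3)"
python3 -m pendant '[{"travel":[0,0,0],"rot":[0,0,0.14],"fingers":1},{"travel":[0,0,0],"rot":[0,0,0.28],"fingers":1},{"travel":[0,0.1,0],"rot":[0,0,0.42],"fingers":1},{"travel":[0,0.3,0],"rot":[0,0,0.56],"fingers":1},{"travel":[0,0.5,0],"rot":[0,0,0.7],"fingers":1},{"travel":[0,0.7,0],"rot":[0,0,0.84],"fingers":1},{"travel":[0,0.8,0],"rot":[0,0,0.98],"fingers":1},{"travel":[0,0.8,0],"rot":[0,0,1],"fingers":1},{"travel":[0,0.8,0],"rot":[0,0,1],"fingers":1}]'
python3 -c "
from h import *
go([.648,-.017,.17],-23.3)"
```

```text
tcp [ 0.5379 -0.1034  0.1705] clock 8.35 Rt [[-0.918, 0.397, 0.001], [0.397, 0.918, -0.0], [-0.001, 0.0, -1.0]]
travel [-0.5562  1.0249  0.0042] rot [5.0000e-04 4.0000e-04 1.4986e+00]
clock: 9.25
tcp_pos: [0.575, -0.0153, 0.1688]
orientation: [-0.001, 0.664, 0.748, -0.001]
wrist_force: [-0.6, -0.8, -0.7]
finger_gap: 0.0853
grip_force: 0.0
tcp [ 0.575  -0.0153  0.1688] clock 9.25 Rt [[-0.118, 0.993, -0.003], [0.993, 0.118, 0.0], [0.001, -0.003, -1.0]]
travel [-0.0857  0.6024 -0.0117] rot [-2.900e-03  2.000e-04  5.014e-01]
```

```bash
python3 -m pendant '[{"travel":[0,0.15,0],"rot":[0,0,0.13],"fingers":1},{"travel":[-0.05,0.4,-0.01],"rot":[0,0,0.26],"fingers":1},{"travel":[-0.086,0.6,-0.01],"rot":[0,0,0.39],"fingers":1},{"travel":[-0.086,0.602,-0.01],"rot":[0,0,0.5],"fingers":1},{"travel":[-0.086,0.602,-0.01],"rot":[0,0,0.501],"fingers":1},{"travel":[-0.086,0.602,-0.01],"rot":[0,0,0.501],"fingers":1}]'
python3 look.py wrist5
cat > cur.py <<'E'
from h import *
import sys
z=np.load(sys.argv[1]); im=z["im"]; c=(z["K"],z["R"],z["p"]); P=cloud(c,z["d"]); a=np.radians(66.7); y=np.array([np.cos(a),np.sin(a)]); x=np.array([y[1],-y[0]])
org=np.array([.5128,-.161]); D=(P[...,:2]-org)*1000; X=D@x;Y=D@y;Z=P[...,2]*1000
h,s,v=cv2.split(cv2.cvtColor(im,cv2.COLOR_BGR2HSV).astype(int))
o=(h>3)&(h<18)&(s>140)&(Z>68)&(Z<78)&(Y>150)&(Y<220)
r=cv2.minAreaRect(np.c_[X[o],Y[o]].astype(np.float32)); print("orange",o.sum(),np.median(Z[o]).round(1),np.round(r,1) if 0 else r)
w=org+(r[0][0]*x+r[0][1]*y)/1000; print("orange world",w.round(4))
# pointers at jig z 18 above base -> world .033
red=((h<5)|(h>172))&(s>130)&(Z>22)&(Z<42)&(Y>200)&(Y<260)
wht=(s<60)&(v>150)&(Z>26)&(Z<40)&(Y>190)&(Y<232)
for n,m in(("red",red),("white",wht)):
    for y0 in range(190,256,3):
        q=m&(abs(Y-y0)<1.5)
        if q.sum()>3: print(n,y0,q.sum(),"x",np.percentile(X[q],[2,50,98]).round(1),"z",np.median(Z[q]).round(1))
E
python3 cur.py wrist5.npz
```

```text
clock: 9.85
tcp_pos: [0.6481, -0.0182, 0.1709]
orientation: [-0.0, 0.835, 0.55, -0.001]
wrist_force: [-0.9, -0.4, -0.8]
finger_gap: 0.0853
grip_force: 0.0
orange 1148 72.9 ((70.505859375, 187.67416381835938), (25.414901733398438, 17.453310012817383), 89.5738754272461)
orange world [ 0.6518 -0.0165]
red 217 10 x [31.2 33.  34.5] z 32.8
red 220 27 x [31.2 32.8 34.8] z 33.1
red 223 25 x [31.3 32.8 34.8] z 33.1
red 226 82 x [26.2 33.9 40.3] z 29.6
red 229 95 x [26.2 33.5 40.7] z 29.3
red 232 109 x [25.8 33.4 40.6] z 29.1
red 235 22 x [26.6 32.8 39.8] z 28.0
white 202 16 x [68.5 70.6 72. ] z 33.2
white 205 23 x [68.5 70.6 72. ] z 32.8
white 208 20 x [69.2 70.6 72. ] z 33.2
white 211 22 x [69.2 70.6 72. ] z 32.7
white 214 25 x [69.2 70.6 72. ] z 33.0
```

View pics/wrist5.png

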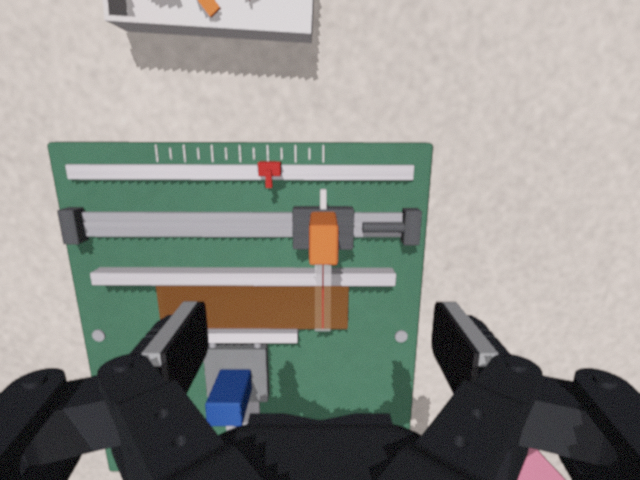

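The handle top reads 25.4 x 17.5 mm at z 0.073. The white pointer tip (323,192) is at X=70.6 and the red pointer (269,182) at X=33.0, so the pull is 37.6 mm towards −x.

```bash
python3 -c "
from h import *
go([.6518,-.0165,.061],-23.3)"
```

```text
tcp [ 0.6481 -0.018   0.1712] clock 9.9 Rt [[0.396, 0.918, -0.001], [0.918, -0.396, 0.0], [-0.0, -0.001, -1.0]]
travel [0.0238 0.024  0.9185] rot [-0.001   0.0004 -0.0002]
```

```bash
python3 -m pendant '[{"travel":[0.024,0.024,0.1],"rot":[0,0,0],"fingers":0.3},{"travel":[0.024,0.024,0.4],"rot":[0,0,0],"fingers":0.3},{"travel":[0.024,0.024,0.7],"rot":[0,0,0],"fingers":0.3},{"travel":[0.024,0.024,0.91],"rot":[0,0,0],"fingers":0.3},{"travel":[0.024,0.024,0.91],"rot":[0,0,0],"fingers":0.3},{"travel":[0.024,0.024,0.91],"rot":[0,0,0],"fingers":-0.3},{"travel":[0.024,0.024,0.91],"rot":[0,0,0],"fingers":-1},{"travel":[0.024,0.024,0.91],"rot":[0,0,0],"fingers":-1},{"travel":[0.024,0.024,0.91],"rot":[0,0,0],"fingers":-1},{"travel":[0.024,0.024,0.91],"rot":[0,0,0],"fingers":-1}]' 60
python3 -m pendant '[{"travel":[0,-0.03,0],"rot":[0,0,0],"fingers":-1},{"travel":[0,-0.07,0],"rot":[0,0,0],"fingers":-1},{"travel":[0,-0.12,0],"rot":[0,0,0],"fingers":-1},{"travel":[0,-0.17,0],"rot":[0,0,0],"fingers":-1},{"travel":[0,-0.22,0],"rot":[0,0,0],"fingers":-1},{"travel":[0,-0.26,0],"rot":[0,0,0],"fingers":-1},{"travel":[0,-0.29,0],"rot":[0,0,0],"fingers":-1},{"travel":[0,-0.3,0],"rot":[0,0,0],"fingers":-1},{"travel":[0,-0.3,0],"rot":[0,0,0],"fingers":-1}]'
python3 look.py wrist6; python3 cur.py wrist6.npz; python3 -c "
import cv2;im=cv2.imread('pics/wrist6.png');cv2.imwrite('pics/w6c.png',cv2.resize(im[60:360,150:550],(800,600)))"
```

```text
clock: 10.9
tcp_pos: [0.6519, -0.0151, 0.0646]
orientation: [-0.001, 0.836, 0.549, 0.0]
wrist_force: [-6.6, 2.0, 5.8]
finger_gap: 0.0166
grip_force: 61.5
clock: 11.8
tcp_pos: [0.6236, -0.0028, 0.0647]
orientation: [0.003, 0.836, 0.548, 0.003]
wrist_force: [6.8, -4.0, -2.6]
finger_gap: 0.017
grip_force: 60.4
orange 3512 72.9 ((39.690914154052734, 188.00685119628906), (25.872159957885742, 17.611740112304688), 89.21231079101562)
orange world [ 0.6236 -0.004 ]
red 217 23 x [31.3 33.2 34.9] z 32.6
red 220 65 x [31.1 32.8 34.9] z 33.1
red 223 63 x [31.2 32.9 34.6] z 33.1
red 226 206 x [25.9 32.9 40. ] z 29.3
red 229 268 x [25.6 33.  40.3] z 29.2
red 232 250 x [25.7 32.9 40.1] z 29.0
red 235 135 x [25.9 32.9 40.1] z 27.5
white 193 4 x [140.5 141.4 141.7] z 28.0
white 196 5 x [140.8 141.1 141.3] z 28.7
white 199 6 x [ 69.8 141.  141.5] z 28.9
white 202 40 x [37.7 40.2 42.2] z 32.8
white 205 59 x [38.2 39.9 41.7] z 33.0
white 208 61 x [38.2 40.  41.7] z 33.1
white 211 55 x [38.3 40.  41.7] z 33.1
white 214 65 x [38.3 40.  41.7] z 32.9
white 217 21 x [38.3 40.  41.7] z 31.7
white 226 8 x [24.9 25.1 39.4] z 28.5
white 229 4 x [25.  25.1 25.2] z 28.4
```

View pics/w6c.png

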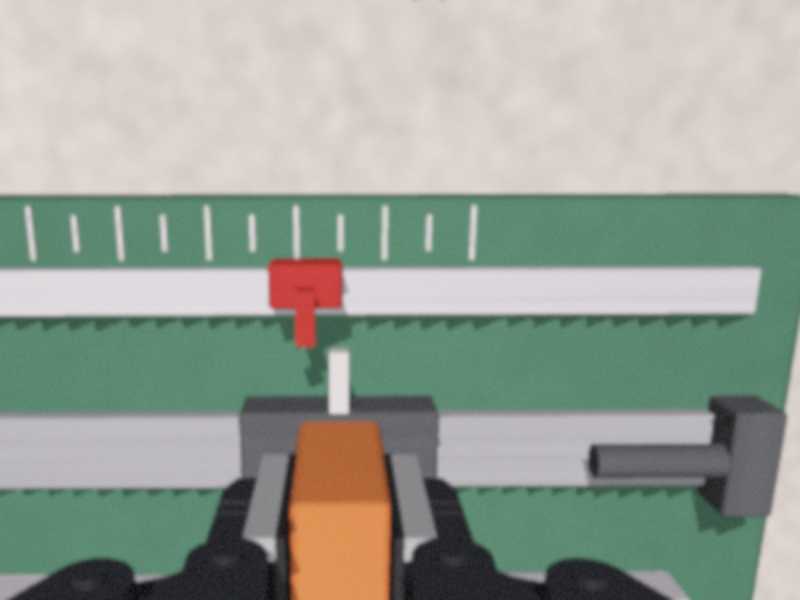

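The handle is held well. In the crop the white pointer (339,355) is 7.05 mm short of the red one (305,340). I'll pull the remainder slowly.

```bash
python3 -m pendant '[{"travel":[0,-0.015,0],"rot":[0,0,0],"fingers":-1},{"travel":[0,-0.03,0],"rot":[0,0,0],"fingers":-1},{"travel":[0,-0.045,0],"rot":[0,0,0],"fingers":-1},{"travel":[0,-0.058,0],"rot":[0,0,0],"fingers":-1},{"travel":[0,-0.058,0],"rot":[0,0,0],"fingers":-1},{"travel":[0,-0.058,0],"rot":[0,0,0],"fingers":-1},{"travel":[0,-0.058,0],"rot":[0,0,0],"fingers":-1}]'
python3 look.py wrist7; python3 cur.py wrist7.npz | grep -E "orange|22[03]|20[58]|21[147]"
```

```text
clock: 12.55
tcp_pos: [0.6177, -0.0003, 0.0647]
orientation: [0.004, 0.836, 0.548, 0.003]
wrist_force: [8.4, -3.4, -2.1]
finger_gap: 0.017
grip_force: 60.4
orange 3516 72.9 ((33.38756561279297, 187.93846130371094), (17.617189407348633, 26.110313415527344), 0.2899291515350342)
orange world [ 0.6178 -0.0016]
red 217 22 x [31.2 33.1 34.7] z 32.8
red 220 63 x [31.  32.7 34.8] z 33.0
red 223 68 x [31.  32.7 34.9] z 33.0
red 226 208 x [25.9 32.8 40. ] z 29.3
white 205 61 x [31.8 33.5 35.3] z 33.0
white 208 58 x [31.8 33.5 35.3] z 33.0
white 211 60 x [31.8 33.5 35.3] z 33.0
white 214 61 x [31.8 33.6 35.3] z 32.9
white 217 21 x [31.8 33.1 35.1] z 32.2
```

```bash
python3 -m pendant '[{"travel":[0,-0.0055,0],"rot":[0,0,0],"fingers":-1},{"travel":[0,-0.0055,0],"rot":[0,0,0],"fingers":-1},{"travel":[0,-0.0055,0],"rot":[0,0,0],"fingers":-1},{"travel":[0,-0.0055,0],"rot":[0,0,0],"fingers":-1},{"travel":[0,-0.0055,0],"rot":[0,0,0],"fingers":-1}]'
python3 look.py wrist8; python3 cur.py wrist8.npz | grep -E "orange|22[03]|20[58]|21[147]"; python3 gap.py wrist8.npz | sed -n 2,16p
python3 - <<'E'
import numpy as np,cv2
im=np.load('wrist8.npz')["im"]; h,s,v=cv2.split(cv2.cvtColor(im,cv2.COLOR_BGR2HSV).astype(int))
for r in range(210,242,2):
    # red pointer / white pointer weighted centres per row in the window
    w=slice(270,340); seg=im[r,w].astype(float); u=np.arange(270,340)
    rd=np.clip(seg[:,2]-seg[:,1]-40,0,None); wt=np.clip(seg.min(1)-130,0,None)
    print(r,"red",round((rd*u).sum()/rd.sum(),2) if rd.sum()>200 else None,"white",round((wt*u).sum()/wt.sum(),2) if wt.sum()>200 else None)
cv2.imwrite('pics/w8c.png',cv2.resize(im[170:290,230:390],(800,600),interpolation=cv2.INTER_CUBIC))
E
```

```text
clock: 13.1
tcp_pos: [0.6171, -0.0, 0.0647]
orientation: [0.004, 0.836, 0.548, 0.003]
wrist_force: [8.1, -4.2, -1.7]
finger_gap: 0.017
grip_force: 60.4
orange 3508 72.9 ((32.690467834472656, 188.09068298339844), (25.6057071685791, 17.64498519897461), 89.44717407226562)
orange world [ 0.6172 -0.0012]
red 217 21 x [31.2 32.9 34.6] z 32.8
red 220 60 x [31.2 32.9 34.6] z 33.1
red 223 62 x [31.3 32.9 34.6] z 33.0
red 226 208 x [25.8 33.  39.8] z 29.4
white 205 60 x [31.1 32.9 34.6] z 33.0
white 208 55 x [31.2 32.9 34.6] z 33.0
white 211 61 x [31.2 32.9 34.6] z 32.9
white 214 64 x [31.2 32.9 34.6] z 32.8
white 217 19 x [31.4 32.9 34.7] z 31.9
-80 face None glass None fence [143.4, 152.7] body None
-70 face None glass None fence [143.6, 152.8] body None
-60 face None glass None fence [144.7, 152.7] body None
-50 face None glass [111.3, 123.6] fence [150.1, 152.8] body None
-40 face None glass [119.1, 127.7] fence None body None
-30 face None glass None fence None body None
-20 face None glass None fence None body None
-10 face None glass None fence None body None
0 face None glass None fence None body None
10 face None glass None fence None body None
20 face None glass [116.6, 136.7] fence None body None
30 face None glass [116.0, 234.3] fence None body None
40 face None glass [115.8, 234.2] fence None body None
50 face None glass [116.6, 133.6] fence None body None
60 face None glass None fence None body None
210 red 318.47 white 288.01
212 red 318.55 white 288.33
214 red 318.01 white 289.11
216 red 318.64 white 292.57
218 red 318.69 white None
220 red 318.73 white None
222 red 318.71 white None
224 red 318.68 white None
226 red 318.69 white None
228 red 318.7 white None
230 red 318.74 white None
232 red 318.75 white None
234 red None white None
236 red None white 318.99
238 red None white 318.95
240 red None white 318.94
```

View pics/w8c.png

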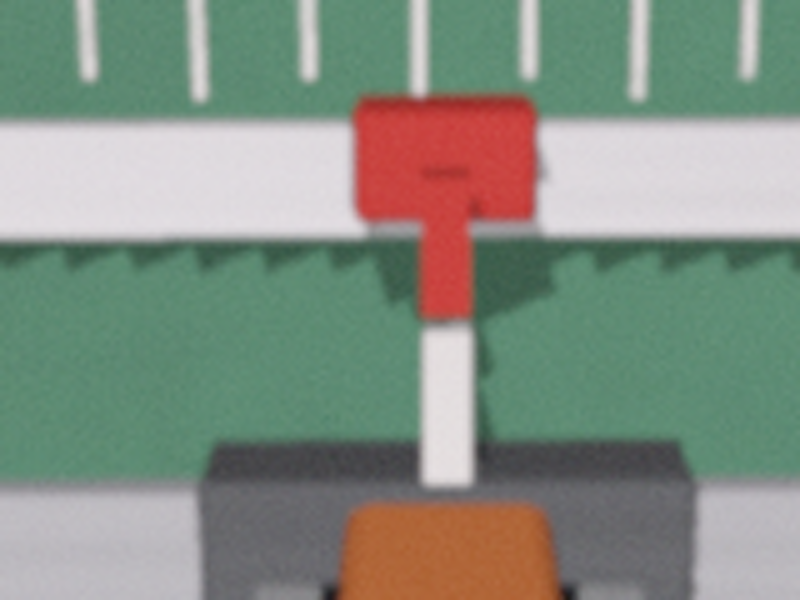

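The red (445,300) and white (447,400) pointers line up to about 0.1 mm, with the handle held. Handing in.

```bash
python3 -c "
from h import *
print(env.hand_in())"
```

```text
the job is handed in; nothing more can be done
None
```

The glass is clamped square on the fence at about 5 N (spring gap about 4.5 mm closed, by camera), and the cursor is held with its pointer within about 0.1 mm of the red mark; I handed the job in at about 13 s.

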